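# Index the black specimen under the inspection camera

## Task

Bring the black specimen under the inspection camera: with a fingertip push the yellow-knobbed index pawl out of the turntable's ring, turn the table by pushing on its red-tipped arms until the black specimen lies under the camera, then push the pawl fully home again so that the table is locked there. Only push, lift nothing: the polished specimens stay untouched in their nests, and the camera and the things standing around are left alone.

Things in the scene. Friction and masses are not known exactly. Their poses are not given: they have to be found in the camera images.
- index_stand: Fixed metal base plate of the indexing stand, spans x -80..105, y -112..112 mm in its own frame, top face at z 14. Origin on the worktop (z = 0) under the turntable's axis. Its x axis points away from the robot (within 0.22 rad), towards the spot under the camera; y left, z up. Angles below are about this origin, counter-clockwise from this x axis.
- inspection_camera: Camera fixed to the stand, same origin and axes as index_stand. A 16 mm pillar at x 72, y 98 mm (up to z 224) holds the white camera, whose black ring light (radius 27) looks down at the spot from z 105 mm up; the camera leans 30 degrees to the back left, its top at x 100, y 85, z 240. No part of it is nearer than x 38 mm. Keep the gripper off it.
- camera_spot (a point): The spot under the camera, in the stand's frame at x 42, y 0 mm, 41 mm above the worktop; fixed.
- turntable (a joint): Table angle, rad, 0 at the start, positive counter-clockwise from above, +-6. Blue disc (radius 60) on a steel ring (radius 70, z 19..27 mm) whose five notches let it lock at multiples of 1.2566 rad only. Five nests, centres 42 mm from the axis, rims at z 38; a nest at angle a reaches the spot when the table turns by -a. Stays where left; about 1.5 N on an arm moves it.
- table_arm_0 (a point): Centre of the red ball (19 mm) of table arm 0, 99 mm from the axis, z 49 mm, at 36 degrees when the table is at 0. The arm, a 7 mm rod, rises from the disc's edge (z 33) to z 41 at 70 mm and z 48 at 94 mm from the axis. Push it sideways at 80 to 99 mm; fingertips at z 33 or higher clear plate and pawl lever.
- table_arm_1 (a point): Centre of the red ball (19 mm) of table arm 1, 99 mm from the axis, z 49 mm, at 108 degrees when the table is at 0. The arm, a 7 mm rod, rises from the disc's edge (z 33) to z 41 at 70 mm and z 48 at 94 mm from the axis. Push it sideways at 80 to 99 mm; fingertips at z 33 or higher clear plate and pawl lever.
- table_arm_2 (a point): Centre of the red ball (19 mm) of table arm 2, 99 mm from the axis, z 49 mm, at 180 degrees when the table is at 0. The arm, a 7 mm rod, rises from the disc's edge (z 33) to z 41 at 70 mm and z 48 at 94 mm from the axis. Push it sideways at 80 to 99 mm; fingertips at z 33 or higher clear plate and pawl lever.
- table_arm_3 (a point): Centre of the red ball (19 mm) of table arm 3, 99 mm from the axis, z 49 mm, at 252 degrees when the table is at 0. The arm, a 7 mm rod, rises from the disc's edge (z 33) to z 41 at 70 mm and z 48 at 94 mm from the axis. Push it sideways at 80 to 99 mm; fingertips at z 33 or higher clear plate and pawl lever.
- table_arm_4 (a point): Centre of the red ball (19 mm) of table arm 4, 99 mm from the axis, z 49 mm, at 324 degrees when the table is at 0. The arm, a 7 mm rod, rises from the disc's edge (z 33) to z 41 at 70 mm and z 48 at 94 mm from the axis. Push it sideways at 80 to 99 mm; fingertips at z 33 or higher clear plate and pawl lever.
- index_pawl (a joint): Pawl angle, rad: 0 = roller fully home in a notch (locked), over 0.20 = clear of the ring (table free), 0.34 = stop. Flat cranked lever, z 19..27 mm, right of the table, pivot at x 52, y -65 mm of the stand; positive swings its handle away from the table. Stays where left, 1 N at the knob moves it. Off a notch it stops at about 0.19; up to 4 degrees off, the roller draws the table into line.
- pawl_knob (a point): Centre of the yellow ball (19 mm) on the pawl's upright handle (10 mm pin from z 19 mm), z 55 mm, 155 mm from the pawl's pivot. In the stand's frame at x -100, y -96 mm when locked and about x -81, y -145 mm at the stop. The arms' balls pass 20 mm or more inside it.
- mount_black: Black round resin specimen, 25 mm diameter, 10 mm high, lying loose in one of the nests with 0.9 mm play all round; origin at the centre of its underside, 33 mm above the worktop (its polished top at z 43). The one to be looked at. At the start in the nest at 72, 216 or 288 degrees about the stand's axis from the stand's x axis.
- mount_tan_a: Tan round resin specimen, same size, loose in another nest; origin at the centre of its underside.
- mount_tan_b: Second tan round resin specimen, same size, loose in another nest; origin at the centre of its underside.
- mount_cream: Cream round resin specimen, same size, in the nest that is under the camera at the start; origin at the centre of its underside. (The fifth nest is empty.)
- mount_box: Green specimen box with clear lid, 95 x 130 x 40 mm, bystander on the right; origin at the centre of its underside.
- petri: Clear petri dish, 58 mm across, 13 mm high, bystander on the right; origin at the centre of its underside.
- tweezers: Steel tweezers, 12 x 128 x 9 mm, lying flat, bystander to the left of the stand; origin at the centre of the underside.
- mouse_front: Black computer mouse, 116 x 56 x 38 mm, bystander at the right; origin at the centre of the underside.
- jar_1: White screw-top jar, 46 mm across, 45 mm high, bystander at the back left; origin at the centre of the underside.
- flask_1: Clear flask, 62 mm across, 110 mm high, bystander at the left by the spray chamber; origin at the centre of the underside.
- bottle_1: Clear bottle with white cap, 45 mm across, 89 mm high, bystander at the left; origin at the centre of the underside.
- drain_jar: Small bottle with blue cap, 37 mm across, 69 mm high, bystander at the left; origin at the centre of the underside.

How it is judged:
On the way, in this order (a step that is already met when the one before it is completed fails the run):
1. the pawl has been pushed out, clear of the ring (value of joint index_pawl above 0.2 rad), for 0.2 s.
2. the black specimen has been brought under the camera (within 8 mm) (horizontal distance between mount_black and camera_spot below 0.008 m), for 0.2 s.
At the end, for the whole second after the job is handed in: The black specimen lies within 4 mm (sideways) of the spot under the camera, the pawl is home in its notch (joint below 0.04 rad), the table is at rest, and all four specimens lie flat in nests (undersides 30 to 36 mm above the worktop) (horizontal distance between mount_black and camera_spot below 0.004 m and value of joint index_pawl below 0.04 rad and velocity of joint turntable between -0.05 and 0.05 rad/s and height (world z) of mount_black between 0.03 and 0.036 m and height (world z) of mount_tan_a between 0.03 and 0.036 m and height (world z) of mount_tan_b between 0.03 and 0.036 m and height (world z) of mount_cream between 0.03 and 0.036 m); the robot touches nothing.
It fails at once if a specimen was lifted or came out of its nest (height (world z) of any of mount_black, mount_tan_a, mount_tan_b, mount_cream above 0.038 m or angle between any of mount_black, mount_tan_a, mount_tan_b, mount_cream's own z axis and vertical above 0.2 rad).
It fails at once if a specimen was touched by the robot (contact force between any of the arm, the fingers and mount_black above 0.3 N or contact force between any of the arm, the fingers and mount_tan_a above 0.3 N or contact force between any of the arm, the fingers and mount_tan_b above 0.3 N or contact force between any of the arm, the fingers and mount_cream above 0.3 N).
It fails at once if the camera or its pillar was pushed (more than 2 N) (contact force between any of the arm, the fingers and inspection_camera above 2 N).
It fails at once if a bystander was moved by more than 15 mm (distance of any of mount_box, petri, tweezers, mouse_front, jar_1, flask_1, bottle_1, drain_jar from where it was at the start of the episode above 0.015 m).
It also fails if it takes over 70 s, if anything falls off the work surface, if the arm or the gripper's body presses on something with over 40 N, if the wrist force passes 120 N, or if a joint passes its speed limit or range.

## Robot

A 6-joint arm with a two-finger parallel gripper is mounted at the origin on a cart in front of the work surface, level with it; the furniture and walls round the work are solid. World frame = base frame: x ahead of the robot, y to its left, z up, the work surface at z = 0. Lengths are in m, angles in rad, forces in N, time in s.
With the tool pointing down it reaches from about 0.375 to 0.975 m from the base axis. Payload 3.8 kg.
Tool frame: the origin (TCP) lies on the centre line of the jaws, within the pads' length; the fingertips stand 11 mm ahead of it and the grasp point (between the pads) lies 8 mm behind it; z points along the fingers, y is the line along which they close (so a half turn about z gives the same grasp; the last joint's range is limited). The gripper opens to 88 mm and grips with 3 to 60 N. Pads are 18 mm wide; open, the fingers measure 123 mm over their backs; the gripper's body (75 mm by 187 mm) begins 45 mm behind the grasp point.
Start: joints at [-1.264, 0.264, 1.604, -0, 1.274, -0.037], TCP at [0.228, -0.635, 0.25] pointing down, gripper open.
Joint ranges: [-2.63, 2.63], [-0.94, 2.18], [0.31, 2.57], [-1.31, 4.45], [0, 2.66], [-2.55, 2.55]. Speed limits (rad/s): [2.57, 2.57, 3.14, 3.14, 3.14, 3.14].

## Interface

Orientations are given as a unit quaternion [x, y, z, w].
In Python, from bench import arm gives the robot as it stands.
- The arm moves only by the tool move_arm, never from a script. Its argument "deltas" is a list of rows, each a list of 7 numbers: the shift along the tool's x, y, z in m, then the turn, a rotation vector about the tool's x, y, z in degrees, then the closure, from 0 (fully open) to 1 (shut). In form: [[x, y, z, rx, ry, rz, grip], ...]. A call has 1 to 5 rows; each row shifts and turns the commanded pose from where the row before left it, along the tool's axes as they then stand; what a row does not reach is not made up. A row lasts 1/10 s, in which the tool goes at most 50 mm and 8.59 degrees, less where a joint would pass 70% of its speed; a pose out of reach is approached as far as the arm can. A call is refused whole if a number of a shift passes 0.05 or a number of a turn 8.59, either way. A call with a gripper value outside its range is refused whole. The fingers move at their own pace and stop on an object; the grip force is fixed at half the most. Time passes only in rows, so rows that do not move let the fingers close. It gives the time, the measured TCP pose, the force, the opening and the grip force at its end, in the units of the state.
- arm.read_state(): the state, without advancing time (a new reading comes with each control period).
- arm.snapshot(name): name is "side" or "top"; returns (picture, depth): 400x640x3 uint8, blue, green, red; 400x640 float32, m along the optical axis (not along the pixel's ray), 0 where there is no reading.
- arm.camera_model(name): a dict with "intrinsics" (3x3 intrinsics, pixels), "distortion" ([k1, k2, p1, p2, k3] as OpenCV has them; the pictures are not rectified), "origin" and "orientation" of the camera in the world. Camera axes: x right, y down, z forward; pixel columns grow to the right and rows downward; lengths in m; the calibration is good to about 2 mm. A picture is of the moment at which its call begins. camera_model takes no time and is no camera call.
- arm.close_job(): hands the job in; it is judged then, once.
The state is a dict: "time": time; "joint_pos": joint angles; "dq": joint speeds; "joint_efforts": joint torques, N m; "ee_pos": TCP position; "tcp_rot": TCP orientation; "ft_force": force on the tool from outside, world axes, zero at the start; "torque": the same for the moment, N m; "finger_gap": finger opening in m; "grip_force": force on a finger pad.
Only numpy, scipy, OpenCV 4.12 (cv2) and the standard library are available. Lean on these libraries where they do the work, as an engineer would, in place of code of your own. Each camera call takes 0.05 s, during which the arm holds its last target. There are 200 camera calls.

## Working session

There is one attempt and no reset: what is moved stays moved. The work goes in short steps, Python scripts to look and compute and a tool call to move; the robot and the scene stay as the last step left them, time stands still between calls to the robot, and variables do not carry over. Pictures are saved under pics/ and viewed, at most 10 in all, crops included, and the job is handed in when it is done.

Besides the shell and the picture viewer there is one more tool, called after "Request:" as a command line: name --pt "numbers of a row" for each row, then --argument value for the rest. move_arm: Moves the arm, as the interface text tells. Its arguments: {"type":"object","properties":{"deltas":{"type":"array","items":{"type":"array","items":{"type":"number"}}}},"required":["deltas"]}

```bash
ls; mkdir -p pics
python3 - <<'E'
from bench import arm
import cv2,numpy as np
s=arm.read_state();print(s)
for n in("top","side"):
    p,d=arm.snapshot(n);cv2.imwrite(f"pics/{n}0.png",p);np.save(f"{n}0.npy",d);m=arm.camera_model(n);print(n,m)
E
```

```text
pics
{'time': 0.0, 'joint_pos': array([-1.26389158e+00,  2.64754869e-01,  1.60538236e+00, -5.36439610e-05,
        1.27368963e+00, -3.68967319e-02]), 'dq': array([-0.00069143, -0.00068397, -0.00050654,  0.00029645,  0.00105009,
        0.00030255]), 'joint_efforts': array([-1.10191457e-03, -5.02120543e+01, -3.56872237e+01,  7.26984744e-02,
        2.94479833e-02, -1.79670228e-04]), 'ee_pos': array([ 0.22729674, -0.63484535,  0.2483823 ]), 'tcp_rot': array([ 9.85259452e-01,  1.71063042e-01, -1.75760723e-04, -1.10348954e-03]), 'ft_force': array([-1.22945482,  0.28276318, -0.18734433]), 'torque': array([-0.02467324, -0.0019844 , -0.03283564]), 'grip_force': 0.0, 'finger_gap': 0.08777476215277175}
top {'intrinsics': array([[502.86448898,   0.        , 321.48593162],
       [  0.        , 502.86448898, 198.27215203],
       [  0.        ,   0.        ,   1.        ]]), 'distortion': array([0.00796021, 0.        , 0.        , 0.        , 0.        ]), 'origin': array([ 0.40053786, -0.01566807,  1.34606699]), 'orientation': array([ 0.70573509, -0.70436677,  0.05149372, -0.0561591 ])}
side {'intrinsics': array([[380.2613574 ,   0.        , 319.13850938],
       [  0.        , 380.2613574 , 201.35812107],
       [  0.        ,   0.        ,   1.        ]]), 'distortion': array([0.00250413, 0.        , 0.        , 0.        , 0.        ]), 'origin': array([ 0.35636791, -0.75365167,  0.93705222]), 'orientation': array([ 0.92465604, -0.12442333,  0.04722871, -0.35679053])}
```

View pics/top0.png

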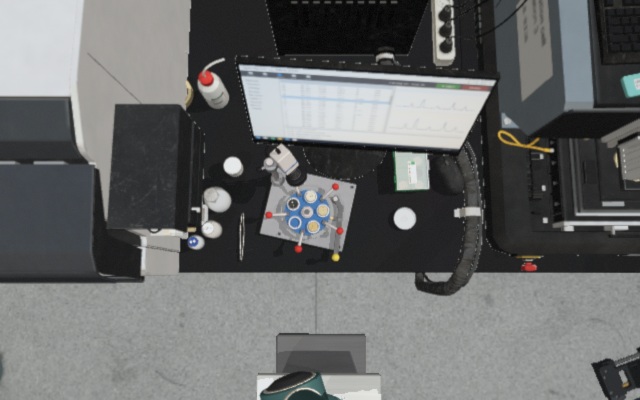

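View pics/side0.png

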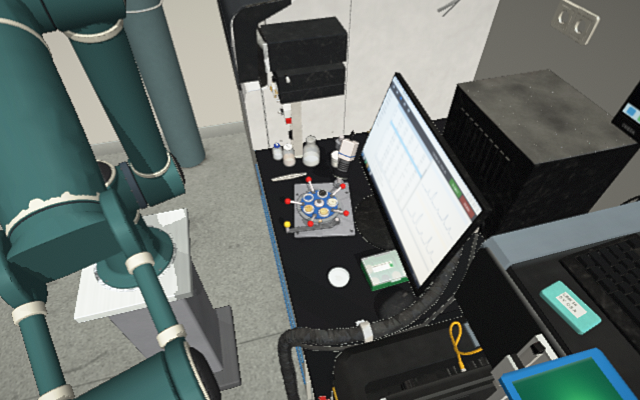

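```bash
cat > h.py <<'E'
import cv2,numpy as np
from scipy.spatial.transform import Rotation as R
from scipy.optimize import least_squares
from bench import arm
def ray(n,uv,z):
    m=arm.camera_model(n);K=m["intrinsics"];q=cv2.undistortPoints(np.array([[uv]],float),K,m["distortion"])[0,0]
    d=R.from_quat(m["orientation"]).apply([*q,1]);o=m["origin"];return o+d*(z-o[2])/d[2]
def blobs(p,col,roi=None,amin=8):
    h=cv2.cvtColor(p,cv2.COLOR_BGR2HSV);H,S,V=cv2.split(h)
    k=(((H<8)|(H>172))&(S>150)&(V>90)) if col=="red" else ((H>18)&(H<35)&(S>150)&(V>120))
    k=k.astype(np.uint8)
    if roi: z=np.zeros_like(k);x0,y0,x1,y1=roi;z[y0:y1,x0:x1]=1;k*=z
    n,_,st,c=cv2.connectedComponentsWithStats(k)
    return [(c[i],st[i,4]) for i in range(1,n) if st[i,4]>=amin]
ROI={"top":(240,140,370,275),"side":(275,165,370,250)}
def balls(n,p=None):
    p=arm.snapshot(n)[0] if p is None else p
    return [(ray(n,c,.049)[:2],a,c) for c,a in blobs(p,"red",ROI[n])],[(ray(n,c,.055)[:2],a,c) for c,a in blobs(p,"yellow",ROI[n])]
E
python3 - <<'E'
from h import *
np.set_printoptions(precision=4,suppress=True)
for n in("top","side"):
    p=cv2.imread(f"pics/{n}0.png");r,y=balls(n,p)
    for b in r:print(n,"red",*b)
    for b in y:print(n,"yel",*b)
p=cv2.imread("pics/top0.png")[135:275,235:375];s=cv2.imread("pics/side0.png")[160:250,270:370]
cv2.imwrite("pics/c.png",np.hstack([cv2.resize(p,(400,400),interpolation=2),cv2.resize(s,(400,400),interpolation=2)]))
E
```

```text
top red [ 0.6321 -0.0424] 22 [335.0909 186.0909]
top red [0.5563 0.1309] 29 [268.4138 214.7241]
top red [ 0.5158 -0.053 ] 29 [339.2759 230.4138]
top red [0.4688 0.0537] 45 [297.8    248.5778]
top yel [ 0.4458 -0.0417] 27 [335.     257.5926]
side red [0.5596 0.1316] 27 [308.2593 178.5556]
side red [0.6593 0.0697] 18 [342.4444 185.6667]
side red [0.471  0.0532] 30 [287.1667 200.5333]
side red [ 0.6337 -0.0441] 20 [345.75 212.75]
side red [ 0.5174 -0.0556] 27 [309.9259 223.4074]
side yel [ 0.4495 -0.043 ] 33 [286.7273 223.6667]
```

View pics/c.png

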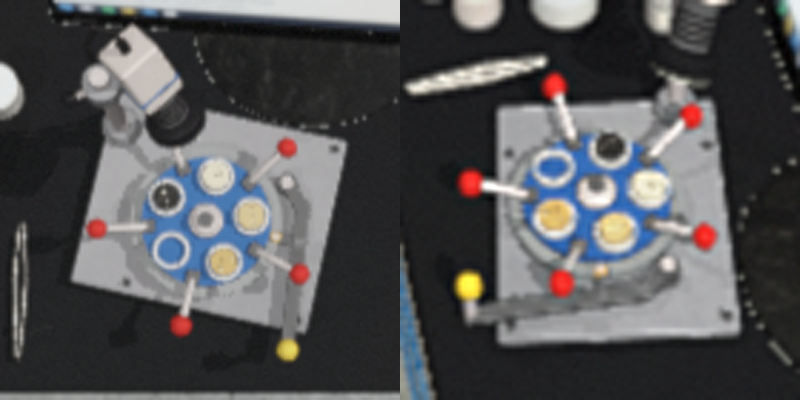

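```bash
cat >> h.py <<'E'
def stand(th=0.0,pr=False):
    A=np.radians([36,108,180,252,324])+th
    tgt=[(99*np.cos(a)/1e3,99*np.sin(a)/1e3) for a in A]
E
python3 - <<'E'
from h import *
np.set_printoptions(precision=4,suppress=True)
def S(P):
    a=np.radians(P);return [.099*np.cos(a),.099*np.sin(a)]
for n,o in(("top",[324,108,252,180]),("side",[108,36,180,324,252])):
    r,y=balls(n,cv2.imread(f"pics/{n}0.png"))
    M=np.array([S(a) for a in o]+[[-.1,-.096]]);W=np.array([b[0] for b in r]+[y[0][0]])
    def f(q):
        c,s=np.cos(q[2]),np.sin(q[2]);return (M@np.array([[c,s],[-s,c]])+q[:2]-W).ravel()
    q=least_squares(f,[.55,.03,-.2]);print(n,q.x,f(q.x).reshape(-1,2)*1e3)
# heights of obstacles
d=np.load("top0.npy");m=arm.camera_model("top");K=m["intrinsics"]
v,u=np.mgrid[0:400,0:640];z=d
X=np.stack([(u-K[0,2])/K[0,0]*z,(v-K[1,2])/K[1,1]*z,z],-1).reshape(-1,3)
X=R.from_quat(m["orientation"]).apply(X)+m["origin"];X=X[d.ravel()>0]
for x0 in np.arange(.2,.75,.1):
    print(round(x0,2),[round(float(X[k][:,2].max()),2) if (k:=((X[:,0]>x0)&(X[:,0]<x0+.1)&(X[:,1]>y0)&(X[:,1]<y0+.1))).any() else None for y0 in np.arange(-.7,.3,.1)])
E
```

```text
top [ 0.5656  0.0319 -0.2165] [[-0.7898  0.2481]
 [-0.3949 -0.5255]
 [-0.3416 -0.4857]
 [ 0.0495 -0.5741]
 [ 1.4768  1.3372]]
side [ 0.5682  0.0306 -0.2202] [[-0.6676 -2.4331]
 [-0.2788  0.1998]
 [ 0.5516 -0.9723]
 [-0.1202  0.4251]
 [ 0.4051  1.01  ]
 [ 0.1099  1.7705]]
0.2 [0.37, 0.39, 0.6, -0.8, -0.8, -0.79, 0.26, 0.27, -0.8, -0.8]
0.3 [-0.8, -0.8, -0.8, 0.04, -0.8, -0.8, -0.8, -0.8, -0.8, -0.8]
0.4 [0.14, 0.09, 0.09, 0.05, 0.01, 0.01, 0.07, 0.06, 0.02, 0.47]
0.5 [0.26, 0.16, 0.09, 0.05, 0.02, 0.02, 0.06, 0.05, 0.06, 0.47]
0.6 [0.4, 0.17, 0.1, 0.05, 0.05, 0.03, 0.06, 0.24, 0.24, 0.48]
0.7 [0.45, 0.46, 0.45, 0.38, 0.38, 0.36, 0.34, 0.32, 0.29, 0.47]
```

Request:
move_arm --pt "0.0286 -0.0344 0 0 0 0 1" --pt "0.0286 -0.0344 0 0 0 0 1" --pt "0.0286 -0.0344 0 0 0 0 1" --pt "0.0286 -0.0344 0 0 0 0 1" --pt "0.0286 -0.0344 0 0 0 0 1"

```text
time: 0.6
ee_pos: [0.3042, -0.4234, 0.2491]
tcp_rot: [0.985, 0.171, -0.0, -0.0]
ft_force: [0.9, -0.9, 0.1]
finger_gap: 0.0504
grip_force: 0.0
```

Request:
move_arm --pt "0.0286 -0.0344 0 0 0 0 1" --pt "0.0286 -0.0344 0 0 0 0 1" --pt "0.0286 -0.0344 0 0 0 0 1" --pt "0.0286 -0.0344 0 0 0 0 1" --pt "0.0286 -0.0344 0 0 0 0 1"

```text
time: 1.1
ee_pos: [0.3808, -0.2134, 0.2494]
tcp_rot: [0.985, 0.171, -0.0, -0.0]
ft_force: [1.5, -0.2, 0.3]
finger_gap: 0.0106
grip_force: 0.0
```

Request:
move_arm --pt "0.0286 -0.0344 0 0 0 0 1" --pt "0.0286 -0.0344 0 0 0 0 1" --pt "0.0286 -0.0344 0 0 0 0 1" --pt "0.0286 -0.0344 0 0 0 0 1" --pt "0.0286 -0.0344 0 0 0 0 1"

```text
time: 1.6
ee_pos: [0.4574, -0.0032, 0.2495]
tcp_rot: [0.985, 0.171, -0.0, 0.0]
ft_force: [1.3, -0.5, 0.0]
finger_gap: 0.0005
grip_force: 0.0
```

Request:
move_arm --pt "0 0 0 0 0 8 1" --pt "0 0 0 0 0 8 1" --pt "0 0 0 0 0 8 1" --pt "0 0 0 0 0 8.2 1" --pt "0 0 0 0 0 0 1"

```text
time: 2.1
ee_pos: [0.4571, -0.005, 0.2493]
tcp_rot: [0.994, -0.109, -0.0, 0.0]
ft_force: [-0.1, -0.4, 0.1]
finger_gap: 0.0004
grip_force: 0.0
```

```bash
sed -i '/^def stand/,$d' h.py
cat >> h.py <<'E'
O=np.array([.567,.0313]);YAW=-.218
def to(sx,sy,z=None,phi=0):
    """tool-frame shift from current pose to stand-frame (mm) target; turn to x-dir = stand yaw+phi deg"""
    s=arm.read_state();q=R.from_quat(s["tcp_rot"]);p=s["ee_pos"]
    c,n=np.cos(YAW),np.sin(YAW);Rm=np.array([[c,-n],[n,c]])
    w=O+Rm@np.array([sx,sy])/1e3;t=np.array([*w,p[2] if z is None else z])
    xd=q.apply([1,0,0]);a=np.degrees(np.arctan2(xd[1],xd[0])-YAW)
    print("t",round(s["time"],2),"stand mm",np.round(Rm.T@(p[:2]-O)*1e3,1),"z",p[2].round(4),"phi",a.round(1),"tilt",q.apply([0,0,1]).round(3),"F",s["ft_force"].round(1),"gap",round(s["finger_gap"],4))
    print("shift",q.inv().apply(t-p).round(4),"rz",round(a-phi,2))
E
python3 -c "
from h import *
to(-100,-58,.051)"
```

```text
t 2.1 stand mm [-99.4 -59.2] z 0.2493 phi -0.0 tilt [-0.001  0.    -1.   ] F [-0.1 -0.4  0.1] gap 0.0004
shift [-0.0004 -0.0012  0.1983] rz -0.02
```

Request:
move_arm --pt "0 0 0.045 0 0 0 1" --pt "0 -0.001 0.045 0 0 0 1" --pt "0 0 0.045 0 0 0 1" --pt "0 0 0.04 0 0 0 1" --pt "0 0 0.023 0 0 0 1"

```text
time: 2.6
ee_pos: [0.4548, -0.004, 0.0482]
tcp_rot: [0.994, -0.107, -0.003, 0.0]
ft_force: [-0.5, 0.1, 0.6]
finger_gap: 0.0006
grip_force: 0.0
```

Request:
move_arm --pt "0 0.006 0 0 0 0 1" --pt "0.001 0.006 0 0 0 0 1" --pt "0.001 0.006 0 0 0 0 1" --pt "0.001 0.006 0 0 0 0 1" --pt "0.001 0.006 0 0 0 0 1"

```text
time: 3.1
ee_pos: [0.4569, -0.0351, 0.0534]
tcp_rot: [0.994, -0.109, 0.002, -0.0]
ft_force: [0.5, 0.8, 0.9]
finger_gap: 0.0007
grip_force: 0.7
```

Request:
move_arm --pt "0.001 0.006 0 0 0 0 1" --pt "0.001 0.006 0 0 0 0 1" --pt "0.001 0.006 0 0 0 0 1" --pt "0.001 0.006 0 0 0 0 1" --pt "0 0 0 0 0 0 1"

```text
time: 3.6
ee_pos: [0.4534, -0.0593, 0.0516]
tcp_rot: [0.994, -0.109, -0.0, 0.0]
ft_force: [-0.3, -0.2, 0.3]
finger_gap: 0.0003
grip_force: 0.0
```

Run:
```python
from h import *
to(-90,-112.5,.051)
p,_=arm.snapshot("side");cv2.imwrite("pics/s1.png",cv2.resize(p[130:280,230:430],(800,600),interpolation=2))
print(balls("side",p))
```

```text
t 3.6 stand mm [ -91.3 -113. ] z 0.0516 phi -0.0 tilt [-0.001 -0.    -1.   ] F [-0.3 -0.2  0.3] gap 0.0003
shift [ 0.0013 -0.0005  0.0006] rz -0.05
([(array([0.55955903, 0.13164339]), np.int32(27), array([308.25925926, 178.55555556])), (array([0.65932731, 0.06973813]), np.int32(18), array([342.44444444, 185.66666667])), (array([ 0.63334544, -0.04399761]), np.int32(21), array([345.61904762, 212.76190476])), (array([ 0.51753463, -0.05478508]), np.int32(25), array([309.92, 223.2 ]))], [])
```

View pics/s1.png

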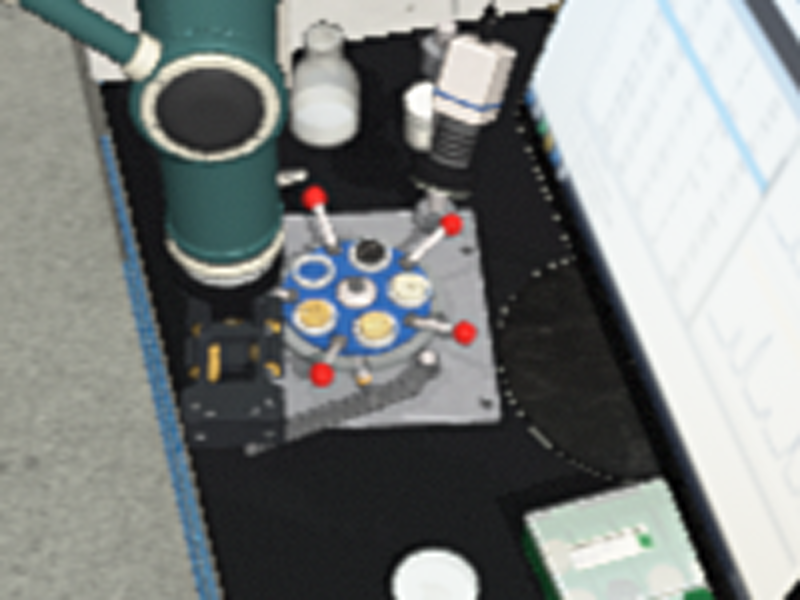

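Request:
move_arm --pt "0 0.003 0 0 0 0 1" --pt "0 0 0 0 0 0 1" --pt "0 -0.02 0 0 0 0 1" --pt "0 0 -0.04 0 0 0 1" --pt "0 0 -0.04 0 0 0 1"

```text
time: 4.15
ee_pos: [0.4554, -0.0413, 0.1308]
tcp_rot: [0.994, -0.108, -0.003, 0.0]
ft_force: [1.4, 0.2, 0.5]
finger_gap: 0.0002
grip_force: 0.0
```

Request:
move_arm --pt "0 0 0 0 0 -8 1" --pt "0 0 0 0 0 -8 1" --pt "0 0 0 0 0 -8 1" --pt "0 0 0 0 0 -8 1" --pt "0 0 0 0 0 -8 1"

```text
time: 4.65
ee_pos: [0.457, -0.0419, 0.1315]
tcp_rot: [0.971, 0.241, -0.0, -0.0]
ft_force: [0.5, -0.7, 1.2]
finger_gap: 0.0005
grip_force: 0.0
```

Request:
move_arm --pt "0 0 0 0 0 -8 1" --pt "0 0 0 0 0 -8 1" --pt "0 0 0 0 0 -8 1" --pt "0 0 0 0 0 -8 1" --pt "0 0 0 0 0 0 1"

```text
time: 5.15
ee_pos: [0.457, -0.0419, 0.1314]
tcp_rot: [0.868, 0.497, -0.001, -0.0]
ft_force: [0.8, -0.6, -0.3]
finger_gap: 0.0005
grip_force: 0.0
```

Run:
```python
from h import *
to(6,-94.5,phi=72)
print(balls("side"),balls("top")[1])
```

```text
t 5.15 stand mm [-91.6 -95.3] z 0.1314 phi 72.0 tilt [-0.001 -0.    -1.   ] F [ 0.8 -0.6 -0.3] gap 0.0005
shift [ 0.0308  0.0926 -0.0001] rz 0.03
([(array([0.56064141, 0.1326485 ]), np.int32(24), array([308.5       , 178.29166667])), (array([0.65932731, 0.06973813]), np.int32(18), array([342.44444444, 185.66666667])), (array([ 0.63334544, -0.04399761]), np.int32(21), array([345.61904762, 212.76190476])), (array([ 0.51745398, -0.05396539]), np.int32(23), array([309.82608696, 223.        ]))], [(array([ 0.4551462 , -0.08722624]), np.int32(32), array([291.8125, 234.75  ]))]) []
```

Request:
move_arm --pt "0.01 0.031 0 0 0 0 1" --pt "0.01 0.031 0 0 0 0 1" --pt "0.011 0.031 0 0 0 0 1" --pt "0 0 0 0 0 0 1"

```text
time: 5.65
ee_pos: [0.5571, -0.0633, 0.1321]
tcp_rot: [0.869, 0.495, 0.001, 0.001]
ft_force: [-0.2, 0.7, -0.3]
finger_gap: 0.0006
grip_force: 0.0
```

Request:
move_arm --pt "0 0 0.03 0 0 0 1" --pt "0 0 0.03 0 0 0 1" --pt "0 0 0.02 0 0 0 1" --pt "0 0 0.003 0 0 0 1" --pt "0 0 0 0 0 0 1"

```text
time: 6.15
ee_pos: [0.5522, -0.0622, 0.0481]
tcp_rot: [0.868, 0.496, -0.001, -0.001]
ft_force: [0.1, 0.0, 0.2]
finger_gap: 0.0005
grip_force: 0.0
```

Run:
```python
from h import *
to(6,-94.5,.048,phi=72)
```

```text
t 6.15 stand mm [  5.8 -94.5] z 0.0481 phi 71.9 tilt [-0.002  0.    -1.   ] F [0.1 0.  0.2] gap 0.0005
shift [0.0001 0.0002 0.0001] rz -0.07
```

Request:
move_arm --pt "0 -0.004 0 0 0 0 1" --pt "0 -0.004 0 0 0 0 1" --pt "-0.0017 -0.0062 0 0 0 4 1" --pt "-0.0017 -0.0062 0 0 0 4 1" --pt "-0.0017 -0.0062 0 0 0 4 1"

```text
time: 6.65
ee_pos: [0.5292, -0.0523, 0.0503]
tcp_rot: [0.916, 0.401, 0.001, 0.001]
ft_force: [0.2, -0.3, 0.1]
finger_gap: 0.0004
grip_force: 0.7
```

Request:
move_arm --pt "-0.0017 -0.0062 0 0 0 4 1" --pt "-0.0017 -0.0062 0 0 0 4 1" --pt "-0.0017 -0.0062 0 0 0 4 1" --pt "-0.0017 -0.0062 0 0 0 4 1" --pt "0 0 0 0 0 0 1"

```text
time: 7.15
ee_pos: [0.5069, -0.0378, 0.0499]
tcp_rot: [0.962, 0.271, 0.001, 0.0]
ft_force: [0.3, 0.8, -0.6]
finger_gap: 0.0006
grip_force: 0.0
```

Run:
```python
from h import *
to(0,0,.048,phi=0)
p,_=arm.snapshot("side")
for w,a,c in balls("side",p)[0]:
    v=w-O; print(c.round(1),np.hypot(*v).round(4),np.degrees(np.arctan2(v[1],v[0])-YAW).round(1)%360)
```

```text
t 7.15 stand mm [-43.7 -80.4] z 0.0499 phi 44.0 tilt [ 0.002 -0.    -1.   ] F [ 0.3  0.8 -0.6] gap 0.0006
shift [ 0.0873 -0.0275  0.002 ] rz 43.99
[321.4 177.4] 0.1009 81.4
[349.4 194.3] 0.102 9.9
[297.1 218. ] 0.0993 227.0
[335.6 220.4] 0.1002 298.6
```

Request:
move_arm --pt "-0.0017 -0.0062 0 0 0 4 1" --pt "-0.0017 -0.0062 0 0 0 4 1" --pt "-0.0017 -0.0062 0 0 0 4 1" --pt "-0.0017 -0.0062 0 0 0 4 1" --pt "-0.0017 -0.0062 0 0 0 4 1"

```text
time: 7.7
ee_pos: [0.4875, -0.0134, 0.0496]
tcp_rot: [0.995, 0.1, 0.001, 0.0]
ft_force: [-0.5, -1.8, 1.3]
finger_gap: 0.0009
grip_force: 0.7
```

Request:
move_arm --pt "-0.0017 -0.0062 0 0 0 4 1" --pt "-0.0017 -0.0062 0 0 0 4 1" --pt "-0.0017 -0.0062 0 0 0 4 1" --pt "-0.0008 -0.0031 0 0 0 2 1" --pt "0 0 0 0 0 0 1"

```text
time: 8.2
ee_pos: [0.4791, 0.0079, 0.0493]
tcp_rot: [1.0, -0.021, 0.001, 0.0]
ft_force: [0.4, -0.1, 0.7]
finger_gap: 0.0003
grip_force: 0.0
```

Run:
```python
from h import *
to(0,0,.048,phi=0)
p,_=arm.snapshot("side")
for w,a,c in balls("side",p)[0]+balls("top")[0]:
    v=w-O; print(c.round(1),np.hypot(*v).round(4),np.degrees(np.arctan2(v[1],v[0])-YAW).round(1)%360)
```

```text
t 8.2 stand mm [-80.8 -41.9] z 0.0493 phi 10.1 tilt [ 0.001 -0.    -1.   ] F [ 0.4 -0.1  0.7] gap 0.0003
shift [ 0.0869 -0.0271  0.0015] rz 10.09
[303.4 181.4] 0.0952 118.5
[337.7 182.2] 0.1003 47.6
[348.8 208.1] 0.1012 336.3
[316.9 224.1] 0.0996 264.9
[329.2 180.2] 0.0994 336.7
[284.2 180.6] 0.0996 49.4
[269.8 222.5] 0.1006 120.4
```

Request:
move_arm --pt "-0.0011 -0.0038 0 0 0 2.5 1" --pt "-0.0011 -0.0038 0 0 0 2.5 1" --pt "-0.0011 -0.0038 0 0 0 2.5 1" --pt "-0.0011 -0.0038 0 0 0 2.5 1" --pt "0 0 0 0 0 0 1"

```text
time: 8.8
ee_pos: [0.4761, 0.0233, 0.0489]
tcp_rot: [0.994, -0.108, 0.0, -0.0]
ft_force: [0.3, -0.5, 0.4]
finger_gap: 0.0003
grip_force: 0.1
```

```bash
cat >> h.py <<'E'
def table(p0,n):
    "mean change (deg) of ball angle, mod 72, against the start picture"
    f=lambda p:[(np.degrees(np.arctan2(*(w-O)[::-1])-YAW)%360,c) for w,a,c in balls(n,p)[0]]
    A=f(p0);
    for b,c in f(None):
        e=min(A,key=lambda a:abs((a[0]-b+180)%360-180));print(n,c.round(1),"err",round((b-e[0]+180)%360-180,1))
E
python3 - <<'E'
from h import *
to(0,0,.048,phi=0)
for n in("top","side"):table(cv2.imread(f"pics/{n}0.png"),n)
E
```

```text
t 8.8 stand mm [-87.  -27.5] z 0.0489 phi 0.0 tilt [ 0.  0. -1.] F [ 0.3 -0.5  0.4] gap 0.0003
shift [ 0.0871 -0.0274  0.0009] rz 0.05
top [334.2 185. ] err 2.2
top [268.5 216. ] err 1.9
top [341.2 229.3] err 2.9
side [306.9 179.1] err 2.9
side [341.5 185.1] err 2.3
side [346.1 211.9] err 2.0
side [311.  223.4] err 1.9
```

Request:
move_arm --pt "-0.0005 -0.0017 0 0 0 1.1 1" --pt "-0.0005 -0.0017 0 0 0 1.1 1" --pt "0 0 0 0 0 0 1" --pt "0 0 0 0 0 0 1"

```text
time: 9.3
ee_pos: [0.4757, 0.0268, 0.0487]
tcp_rot: [0.992, -0.128, 0.0, -0.0]
ft_force: [-0.4, -0.9, 0.5]
finger_gap: 0.0005
grip_force: 0.4
```

Run:
```python
from h import *
to(0,0,.048,phi=0)
for n in("top","side"):table(cv2.imread(f"pics/{n}0.png"),n)
```

```text
t 9.3 stand mm [-88.2 -24.1] z 0.0487 phi -2.2 tilt [ 0.  0. -1.] F [-0.4 -0.9  0.5] gap 0.0005
shift [ 0.0872 -0.0275  0.0007] rz -2.2
top [335.  186.1] err 0.1
top [268.5 214.8] err 0.1
top [339.9 230.4] err 0.5
side [308.1 178.6] err 0.2
side [342.4 185.7] err 0.0
side [345.8 212.8] err 0.0
side [309.9 223.2] err -0.1
```

Request:
move_arm --pt "0 0.012 0 0 0 0 1" --pt "0 0 -0.04 0 0 -2.2 1" --pt "0 0 -0.04 0 0 0 1" --pt "0 0.045 0 0 0 0 1" --pt "0 0.045 0 0 0 0 1"

```text
time: 9.9
ee_pos: [0.4542, -0.0736, 0.1308]
tcp_rot: [0.994, -0.107, 0.002, 0.0]
ft_force: [0.1, -0.4, -0.2]
finger_gap: 0.0009
grip_force: 0.0
```

Request:
move_arm --pt "0 0.045 0 0 0 0 1" --pt "0 0.006 0 0 0 0 1" --pt "0 0 0 0 0 0 1"

```text
time: 10.2
ee_pos: [0.4414, -0.1237, 0.1286]
tcp_rot: [0.994, -0.111, -0.0, -0.0]
ft_force: [0.4, -0.3, 0.3]
finger_gap: 0.001
grip_force: 0.0
```

Run:
```python
from h import *
to(-88,-178,.051)
for n in("top","side"):table(cv2.imread(f"pics/{n}0.png"),n);print(balls(n)[1])
```

```text
t 10.2 stand mm [ -89.1 -178.5] z 0.1286 phi -0.2 tilt [-0.  0. -1.] F [ 0.4 -0.3  0.3] gap 0.001
shift [ 0.0011 -0.0005  0.0776] rz -0.22
top [335.1 186.1] err 0.0
top [268.5 214.8] err 0.1
top [339.5 230.5] err 0.1
top [297.8 248.6] err 0.0
[]
side [308.1 178.6] err 0.2
side [342.4 185.7] err 0.0
side [345.8 212.8] err 0.0
side [309.8 223. ] err -0.4
[]
```

Request:
move_arm --pt "0 0 0.03 0 0 0 1" --pt "0 0 0.03 0 0 0 1" --pt "0 0 0.014 0 0 0 1" --pt "0 0 0.003 0 0 0 1" --pt "0 0 0 0 0 0 1"

```text
time: 10.9
ee_pos: [0.4419, -0.1214, 0.0513]
tcp_rot: [0.994, -0.108, -0.001, -0.0]
ft_force: [-0.0, -0.4, 0.1]
finger_gap: 0.0006
grip_force: 0.0
```

Request:
move_arm --pt "0 -0.006 0 0 0 0 1" --pt "-0.001 -0.006 0 0 0 0 1" --pt "-0.001 -0.006 0 0 0 0 1" --pt "-0.001 -0.006 0 0 0 0 1" --pt "-0.001 -0.006 0 0 0 0 1"

```text
time: 11.4
ee_pos: [0.4444, -0.0918, 0.0519]
tcp_rot: [0.994, -0.109, -0.0, 0.0]
ft_force: [-2.1, -1.1, 0.4]
finger_gap: 0.0003
grip_force: 0.9
```

Request:
move_arm --pt "-0.001 -0.006 0 0 0 0 1" --pt "-0.001 -0.006 0 0 0 0 1" --pt "-0.001 -0.005 0 0 0 0 1" --pt "-0.001 -0.003 0 0 0 0 1" --pt "0 0 0 0 0 0 1"

```text
time: 11.9
ee_pos: [0.4453, -0.0714, 0.0518]
tcp_rot: [0.994, -0.109, 0.0, -0.0]
ft_force: [0.4, 0.3, -0.7]
finger_gap: 0.0001
grip_force: 0.0
```

Run:
```python
from h import *
to(-98,-123,.051)
p,_=arm.snapshot("side");print(balls("side",p))
```

```text
t 11.9 stand mm [ -96.6 -126.6] z 0.0518 phi 0.0 tilt [ 0.001  0.    -1.   ] F [ 0.4  0.3 -0.7] gap 0.0001
shift [-0.0014 -0.0036  0.0008] rz 0.01
([(array([0.5591664 , 0.13167307]), np.int32(28), array([308.14285714, 178.57142857])), (array([0.65932731, 0.06973813]), np.int32(18), array([342.44444444, 185.66666667])), (array([ 0.63374762, -0.04405836]), np.int32(20), array([345.75, 212.75])), (array([ 0.51747974, -0.05596493]), np.int32(26), array([310. , 223.5]))], [])
```

Push the last bit gently, watching the force.

Request:
move_arm --pt "-0.001 -0.002 0 0 0 0 1" --pt "0 -0.0015 0 0 0 0 1" --pt "0 -0.001 0 0 0 0 1" --pt "0 0 0 0 0 0 1"

```text
time: 12.35
ee_pos: [0.4451, -0.0673, 0.0518]
tcp_rot: [0.994, -0.109, 0.0, 0.0]
ft_force: [-0.5, -1.2, 0.3]
finger_gap: 0.0002
grip_force: 0.4
```

Request:
move_arm --pt "0 -0.001 0 0 0 0 1" --pt "0 -0.001 0 0 0 0 1" --pt "0 0 0 0 0 0 1"

```text
time: 12.65
ee_pos: [0.4453, -0.0652, 0.0516]
tcp_rot: [0.994, -0.109, -0.0, -0.0]
ft_force: [-1.3, -0.2, 1.4]
finger_gap: 0.0002
grip_force: 0.5
```

Request:
move_arm --pt "0 -0.001 0 0 0 0 1" --pt "0 -0.001 0 0 0 0 1" --pt "0 0 0 0 0 0 1"

```text
time: 12.95
ee_pos: [0.4455, -0.0643, 0.0516]
tcp_rot: [0.994, -0.108, -0.0, 0.001]
ft_force: [-2.0, -5.1, 0.9]
finger_gap: 0.0005
grip_force: 3.3
```

Request:
move_arm --pt "0 -0.001 0 0 0 0 1" --pt "0 -0.001 0 0 0 0 1" --pt "0 0 0 0 0 0 1"

```text
time: 13.25
ee_pos: [0.4455, -0.0638, 0.0516]
tcp_rot: [0.994, -0.108, -0.001, 0.002]
ft_force: [-4.2, -13.4, 1.6]
finger_gap: 0.0007
grip_force: 7.2
```

Request:
move_arm --pt "0 0.01 0 0 0 0 1" --pt "0 0.03 0 0 0 0 1" --pt "0 0 -0.04 0 0 0 1" --pt "0 0.04 -0.03 0 0 0 1" --pt "0 0.045 -0.02 0 0 0 1"

```text
time: 13.75
ee_pos: [0.4206, -0.184, 0.1442]
tcp_rot: [0.994, -0.107, 0.002, 0.0]
ft_force: [0.9, -0.2, -0.3]
finger_gap: 0.0007
grip_force: 0.0
```

Request:
move_arm --pt "0 0.045 0 0 0 0 1" --pt "0 0.045 0 0 0 0 1" --pt "0 0.03 0 0 0 0 1" --pt "0 0 0 0 0 0 1"

```text
time: 14.15
ee_pos: [0.3932, -0.304, 0.1422]
tcp_rot: [0.994, -0.111, 0.001, 0.001]
ft_force: [0.8, 0.6, -0.1]
finger_gap: 0.0005
grip_force: 0.0
```

Run:
```python
from h import *
to(0,0)
im=[]
for n in("top","side"):
    table(cv2.imread(f"pics/{n}0.png"),n);p,_=arm.snapshot(n);print(balls(n,p)[1]);x0,y0,x1,y1=ROI[n];im.append(cv2.resize(p[y0:y1,x0:x1],(400,400),interpolation=2))
cv2.imwrite("pics/f.png",np.hstack(im))
```

```text
t 14.15 stand mm [ -97.2 -364.9] z 0.1422 phi -0.3 tilt [ 0.002 -0.002 -1.   ] F [ 0.8  0.6 -0.1] gap 0.0005
shift [ 9.550e-02 -3.654e-01 -2.000e-04] rz -0.26
top [335.  186.1] err 0.1
top [268.5 214.8] err 0.1
top [339.4 230.3] err 0.3
top [297.8 248.6] err 0.0
[(array([ 0.44610899, -0.03935709]), np.int32(28), array([334.07142857, 257.46428571]))]
side [309.8 178.4] err -3.0
side [342.4 185.7] err 0.0
side [345.8 212.8] err 0.0
side [309.9 223.4] err 0.0
[]
```

View pics/f.png

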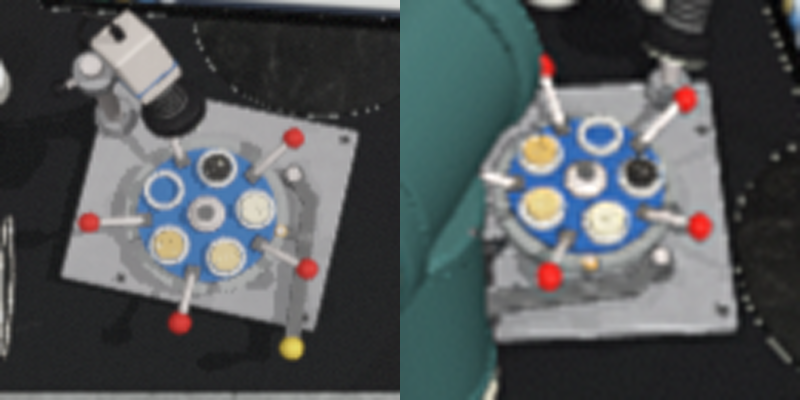

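The black specimen is at the nest under the camera. The knob sits within about 2 mm of its locked position, and the robot is clear of everything.

```bash
python3 -c "
from bench import arm
print(arm.close_job())"
```

```text
the job is handed in; nothing more can be done
None
```

The black specimen is under the inspection camera, the pawl is pushed home against its stop so the table is locked, and the job was handed in at about 14 s; the hand-in gave no verdict.

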